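# Set the cut-length gauge against its marked stop

## Robot

A 7-joint arm with a two-finger parallel gripper is mounted at the origin on the work surface. World frame = base frame: x ahead of the robot, y to its left, z up, the work surface at z = 0. Lengths are in m, angles in rad, forces in N, time in s.
With the tool pointing down it reaches from about 0.4 to 0.875 m from the base axis. Payload 19.3 kg.
Tool frame: the origin (TCP) lies at the very end of the fingers, on their centre line; the grasp point (between the pads) lies 19 mm behind it; z points along the fingers, y is the line along which they close (so a half turn about z gives the same grasp; the last joint's range is limited). The gripper opens to 85 mm and grips with 20 to 120 N. Pads are 22 mm wide; open, the fingers measure 114 mm over their backs; the gripper's body (76 mm by 85 mm) begins 54 mm behind the grasp point. The pads swing forward as they close: fully open they stand 13 mm farther back than shut.
Start: joints at [1.034, 0.521, -0.036, 1.599, 0.021, 1.021, -0.113], TCP at [0.281, -0.558, 0.231] pointing down, gripper open.
Joint ranges: [-2.91, 2.91], [-0.3, 2.13], [-1.5, 1.42], [0.17, 2.43], [-1.26, 4.41], [0.16, 1.93], [-2.52, 2.52]. Speed limits (rad/s): [1.89, 1.89, 2.39, 2.39, 3.01, 3.01, 3.01].

## Interface

Orientations are given as [roll, pitch, yaw] about the fixed x, y, z axes, in that order (R = Rz(yaw) Ry(pitch) Rx(roll)).
In Python, from workcell import monitor, optics, job_done gives the robot as it stands.
- The arm moves only by the shell command python3 -m handwheel 'ROWS' [FORCE]. ROWS is JSON, a list of rows, each an object of numbers: "dx", "dy", "dz": the shift along the tool's x, y, z in cm; "wx", "wy", "wz": the turn, a rotation vector about the tool's x, y, z in rad; "claw": the opening in per cent of the stroke, from 0 (shut) to 100 (fully open). A call has 1 to 8 rows; each row shifts and turns the commanded pose from where the row before left it, along the tool's axes as they then stand; what a row does not reach is not made up. A row lasts 1/8 s, in which the tool goes at most 62.5 mm and 10.7 degrees, less where a joint would pass 70% of its speed; a pose out of reach is approached as far as the arm can. A call with a gripper value outside its range is refused whole. The fingers move at their own pace and stop on an object; FORCE is the grip in N (left out, the last holds). Time passes only in rows, so rows that do not move let the fingers close. It gives the time, the measured TCP pose, the force, the opening and the grip force at its end, in the units of the state.
- monitor.observe(): the state, without advancing time (a new reading comes with each control period).
- optics.grab_frame(name): name is "side" or "top" or "wrist"; returns a dict with "frame" (384x512x3 uint8, blue, green, red), "fovy" (degrees; the focal length in pixels is half the picture's height over the tangent of half this angle, whatever the lens; pixels are square), "cx", "cy" (the principal point, pixels), "R" (3x3) and "t" (3): a world point X has camera coordinates R X + t. Camera axes: x right, y down, z forward; pixel columns grow to the right and rows downward; lengths in m; the calibration is good to about 2 mm. The wrist camera is an equidistant fisheye: a pixel r from the principal point sees the ray r / f radians off the axis. A picture is of the moment at which its call begins. There is no depth.
- job_done(): hands the job in; it is judged then, once.
Trained networks look in the newest picture that a camera, given by its name, has taken for a name from the list of things; names that differ only in an ending like _2 or _b are one class to them, and where a whole thing is asked for, a point or a joint stands for the part that bears it (a point fixed in the world has none). Each returns a list of dicts, best first, with "p" (0 to 1); they miss things now and then, are a little off and sometimes report something else, mostly with a low value. They report only what shows in the picture. A call takes as long as a camera call.
- optics.masks_of(name, camera): "region" (384x512 bool, what is visible of it) and "rect" ([left, top, width, height] in pixels, round what is visible of it).
The state is a dict: "clock": time; "qpos": joint angles; "qd": joint speeds; "joint_efforts": joint torques, N m; "position": TCP position; "tool_rot": TCP orientation; "force": force on the tool from outside, world axes, zero at the start; "moment": the same for the moment, N m; "grip_width": finger opening in m; "finger_force": force on a finger pad.
Only numpy, scipy, OpenCV 4.12 (cv2) and the standard library are available. Lean on these libraries where they do the work, as an engineer would, in place of code of your own. Each camera call takes 0.05 s, during which the arm holds its last target. There are 200 camera calls.

## Task

Set the cut-length gauge on the bench: with the fingertips, press down the brake cap in the middle of the slider, keep it pressed and push the slider along its rail until it is fully up against the marked stop (the block with the pointed fin), then let the cap spring back up so that the brake holds it there. Do not shove the slider while its brake is on, do not shift the stop, grip and lift nothing, and leave the parts around the gauge where they are.

Things in the scene. Friction and masses are not known exactly. Their poses are not given: they have to be found in the camera images.
- cap_top (a point): centre of the top of the brake cap: a black ribbed pad, 44 mm (x) by 46 mm (y), in the middle of the slider, 52 mm above the table when up. Axes as the rail. It rides with the slider and can be pressed straight down 10 mm against a spring: about 1.5 N per mm at first, 9 to 10 N from 6 mm to the bottom.
- brake_cap (a joint): how far the brake cap is pressed down, in m: 0 up (brake on), 0.010 fully down. With the cap up the brake holds the slider against about 25 N; it eases as the cap goes down and is quite free from 6 mm on: press 7 mm or more. Then the slider moves with 1 to 2 N. Let go, the cap comes up by itself and the brake is on again.
- slider_mid (a point): centre of the slider's underside, 24 mm above the table. The slider is a grey saddle, 64 mm wide (x), 92 mm long (y). At each end (+y, -y) it has an upright cheek 14 mm thick, top 62 mm above the table. The cap lies between the cheeks, which are 64 mm apart and 10 mm higher than it: closed fingertips fit between them, to press the cap and push on the cheek in front. Axes as the rail.
- slider (a joint): position of the slider along the rail, in m, growing towards the stop (slider centre in the rail's frame: y = value - 0.15).
- slider_nose (a point): centre of the slider's end face that looks towards the stop, 46 mm from the slider's centre along +y, 36 mm above the table.
- stop_face (a point): centre of the face of the marked stop that looks towards the slider, 36 mm above the table. The stop is a steel block across the rail, 64 mm wide (x), 26 mm long (y), top 50 mm above the table, with a round clamp screw and an upright pointed fin, its tip 79 mm above the table. It is clamped to the rail and shifts only under more than about 70 N.
- rail: the gauge's rail: an aluminium bar, 60 mm wide (x), 440 mm long (y), top 22 mm above the table, with a dark slot, tick marks, grey end caps 30 mm high and four feet reaching 65 mm from the centre line; fixed to the table. Origin: centre of its underside. Its y axis runs along the bar from the slider towards the stop.
- transformer_a: small open-frame transformer, dark steel core with copper coils and a black terminal top, about 62 x 72 x 66 mm, 0.7 kg; loose, to be left alone. Origin: centre of its underside.
- transformer_b: the same kind of transformer, slightly smaller, about 56 x 65 x 60 mm; loose, to be left alone. Origin: centre of its underside.
- terminal_strip: black terminal strip with brass screws, 30 x 90 x 28 mm; loose, to be left alone. Origin: centre of its underside.
- driver: screwdriver with black handle lying down, 200 mm long, 26 mm thick; loose, to be left alone. Origin: centre of its underside (under its middle).
- carton: small white carton with a band, 50 x 80 x 45 mm; loose, to be left alone. Origin: centre of its underside.
- jar: closed clear jar with white lid, 56 mm across, 60 mm tall; loose, to be left alone. Origin: centre of its underside.
- bowl: white bowl, 120 mm across, 45 mm tall; loose, to be left alone. Origin: centre of its underside.

How it is judged:
On the way, in this order (a step that is already met when the one before it is completed fails the run):
1. the brake cap is pressed down while the slider is still where it stood (value of joint brake_cap above 0.002 m and distance of slider_mid from where it was at the start of the episode below 0.012 m), for 0.05 s.
2. the slider has been brought up against the marked stop with the cap still pressed (value of joint brake_cap above 0.0015 m and y of slider_nose in the frame of stop_face above -0.003 m), for 0.05 s.
At the end, for the whole second after the job is handed in: The slider's end face is within 3 mm of the marked stop, the slider is at rest, the brake cap is up again (within 1 mm), and the stop is within 4 mm of where it was (y of slider_nose in the frame of stop_face between -0.003 and 0.003 m and value of joint brake_cap below 0.001 m and velocity of joint slider between -0.005 and 0.005 m/s and distance of stop_face from where it was at the start of the episode below 0.004 m); the robot touches nothing.
It fails at once if the slider is shoved along with its brake on (cap less than 1.5 mm down, slider faster than 20 mm/s) (value of joint brake_cap below 0.0015 m and (velocity of joint slider above 0.02 m/s or velocity of joint slider below -0.02 m/s)).
It fails at once if the marked stop is shifted by more than 4 mm (distance of stop_face from where it was at the start of the episode above 0.004 m).
It fails at once if one of the parts around the gauge is moved or lifted by more than 20 mm (distance of any of transformer_a, transformer_b, terminal_strip, driver, carton, jar, bowl from where it was at the start of the episode above 0.02 m).
It also fails if it takes over 38 s, if anything falls off the work surface, if the arm or the gripper's body presses on something with over 40 N, if the wrist force passes 120 N, or if a joint passes its speed limit or range.

## Working session

There is one attempt and no reset: what is moved stays moved. The work goes in short steps, Python scripts to look and compute and a shell command to move; the robot and the scene stay as the last step left them, time stands still between calls to the robot, and variables do not carry over. Pictures are saved under pics/ and viewed, at most 10 in all, crops included, and the job is handed in when it is done.

```bash
mkdir -p pics
cat > h.py <<'E'
import numpy as np, cv2
from workcell import monitor, optics, job_done
def ray_plane(f,u,v,z):
    R=np.array(f["R"]);t=np.array(f["t"]);F=192/np.tan(np.radians(f["fovy"])/2)
    d=R.T@np.array([(u-f["cx"])/F,(v-f["cy"])/F,1]);c=-R.T@t
    return c+d*(z-c[2])/d[2]
def proj(f,X):
    R=np.array(f["R"]);t=np.array(f["t"]);F=192/np.tan(np.radians(f["fovy"])/2)
    p=R@np.array(X)+t; return F*p[0]/p[2]+f["cx"],F*p[1]/p[2]+f["cy"]
E
python3 - <<'E'
from h import *
s=monitor.observe();print(s["position"],s["tool_rot"],s["force"])
for c in["top","side"]:
    f=optics.grab_frame(c);cv2.imwrite(f"pics/{c}0.png",cv2.resize(f["frame"],(800,600),interpolation=cv2.INTER_CUBIC))
    print(c,f["fovy"],-np.array(f["R"]).T@np.array(f["t"]))
    for n in["cap_top","slider","rail","stop_face","transformer_a","driver"]:
        for m in optics.masks_of(n,c)[:2]:
            ys,xs=np.nonzero(m["region"]);r=cv2.minAreaRect(np.c_[xs,ys].astype(np.float32))
            print(c,n,round(m["p"],2),m["rect"],len(xs),r, ray_plane(f,*r[0],.05 if n!="rail" else .022).round(3))
E
```

```text
[ 0.2811022  -0.55786015  0.23072805] [-3.14048448e+00  8.84366201e-05  4.66789853e-01] [0.15379966 0.2774929  0.45484477]
top 54.95663627530758 [0.43537028 0.02766403 1.08464372]
top cap_top 0.61 [278.8, 197.8, 20.9, 16.3] 249 ((288.68292236328125, 204.3536376953125), (16.233436584472656, 15.570846557617188), 6.34019136428833) [ 0.553 -0.098  0.05 ]
top slider 0.6 [272.0, 192.1, 35.5, 27.7] 794 ((289.0851135253906, 205.20555114746094), (34.65877914428711, 23.89893341064453), 6.115502834320068) [ 0.551 -0.099  0.05 ]
top rail 0.91 [171.3, 173.0, 159.3, 56.8] 4025 ((251.1324462890625, 201.84341430664062), (160.55397033691406, 44.08597946166992), 6.532135963439941) [0.56  0.008 0.022]
top stop_face 0.57 [213.2, 185.1, 14.8, 26.2] 202 ((218.8514862060547, 196.98513793945312), (9.253846168518066, 22.28883171081543), 5.710593223571777) [0.568 0.1   0.05 ]
top transformer_a 0.88 [239.0, 139.8, 22.9, 23.4] 429 ((248.0, 149.5), (21.0, 22.0), 90.0) [0.709 0.021 0.05 ]
top transformer_a 0.78 [288.7, 142.8, 26.5, 29.0] 546 ((301.219970703125, 153.9600067138672), (25.314424514770508, 25.59726524
[... 534 characters left out ...]
11035156), (38.591651916503906, 93.45803833007812), 13.284866333007812) [0.569 0.038 0.022]
side stop_face 0.49 [247.4, 218.7, 21.1, 13.1] 239 ((258.5, 224.5), (13.0, 19.0), 90.0) [0.569 0.109 0.05 ]
side transformer_a 0.65 [224.0, 173.2, 21.1, 19.6] 340 ((232.5, 181.5), (19.0, 19.0), 90.0) [ 0.698 -0.115  0.05 ]
side transformer_a 0.55 [213.4, 198.0, 18.0, 17.0] 290 ((222.0, 208.5), (17.0, 16.0), 90.0) [0.707 0.046 0.05 ]
side driver 0.47 [287.7, 210.8, 11.9, 45.9] 241 ((289.6756896972656, 233.94595336914062), (8.219949722290039, 40.77095031738281), 9.462322235107422) [0.461 0.14  0.05 ]
side driver 0.18 [204.5, 216.9, 19.9, 25.5] 408 ((212.0, 230.5), (25.0, 16.0), 90.0) [0.719 0.158 0.05 ]
```

View pics/top0.png

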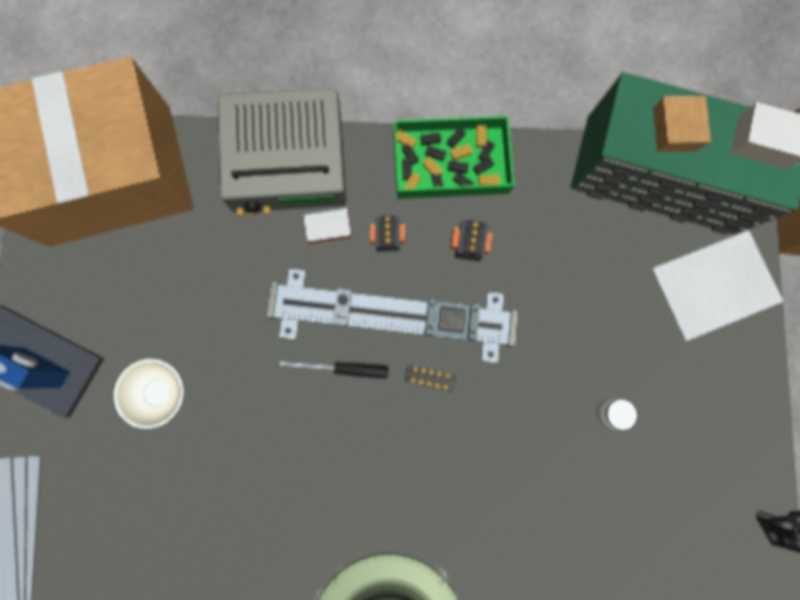

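View pics/side0.png

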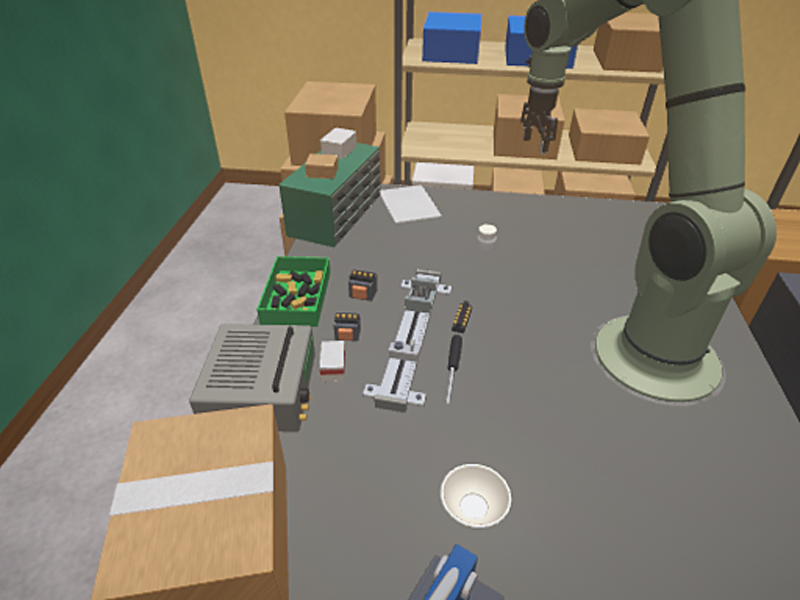

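The top view shows the slider with its black cap at about (452,319) and the finned stop at (343,303) in the 800-px picture. The rail runs from (516,327) to (272,300), and the gripper is clear at the lower right. The side view agrees: slider at (425,288), stop at (403,345).

Run:
```python
from h import *
f=optics.grab_frame("top")
m=optics.masks_of("rail","top")[0]["region"]|optics.masks_of("slider","top")[0]["region"]
ys,xs=np.nonzero(m);P=np.array([ray_plane(f,x,y,.022)[:2] for x,y in zip(xs,ys)],dtype=np.float32)
r=cv2.minAreaRect(P);print("rail",r)
b=cv2.boxPoints(r);e=sorted([(np.linalg.norm(b[i]-b[i-1]),b[i]-b[i-1]) for i in range(4)],key=lambda a:a[0])[-1][1]
e=e/np.linalg.norm(e);e*=np.sign(e[1]);yaw=np.arctan2(-e[0],e[1]);print("dir",e,"yaw",yaw)
s=monitor.observe();T=s["position"];a=s["tool_rot"][2]
tx=np.array([np.cos(a),np.sin(a)]);ty=np.array([np.sin(a),-np.cos(a)])
c=np.array([.553,-.098]);d=c-T[:2]
print("turn wz",-(yaw-a),"dx,dy cm",d@tx*100,d@ty*100)
```

```text
rail ((0.5607331395149231, 0.00869840383529663), (0.46244990825653076, 0.12775012850761414), 84.87777709960938)
dir [0.08928055 0.9960065 ] yaw -0.08939958
turn wz 0.5561187695575884 dx,dy cm 44.975628984195666 -28.866397748452695
```

```bash
python3 -m handwheel '[{"dx":5,"dy":-3.2,"claw":0},{"dx":5,"dy":-3.2,"claw":0},{"dx":5,"dy":-3.2,"claw":0},{"dx":5,"dy":-3.2,"claw":0},{"dx":5,"dy":-3.2,"claw":0},{"dx":5,"dy":-3.2,"claw":0},{"dx":5,"dy":-3.2,"claw":0},{"dx":5,"dy":-3.2,"claw":0}]' 20
python3 -m handwheel '[{"wz":0.14},{"wz":0.14},{"wz":0.14},{"wz":0.147},{"dz":4},{}]'
python3 - <<'E'
from h import *
s=monitor.observe();T=s["position"];a=s["tool_rot"][2]
print(T,s["tool_rot"],s["force"],s["grip_width"],s["clock"])
tx=np.array([np.cos(a),np.sin(a)]);ty=np.array([np.sin(a),-np.cos(a)])
d=np.array([.552,-.098])-T[:2];print(d@tx*100,d@ty*100)
f=optics.grab_frame("wrist");cv2.imwrite("pics/w1.png",cv2.resize(f["frame"],(800,600),interpolation=cv2.INTER_CUBIC))
f=optics.grab_frame("top");cv2.imwrite("pics/t1.png",cv2.resize(f["frame"][130:270,150:350],(800,560),interpolation=cv2.INTER_CUBIC))
E
```

```text
[ 0.28123234 -0.55816296  0.23129291] [ 3.14158431e+00 -4.61195704e-07  4.66719186e-01] [-0.04692803 -0.92458151 -0.02253943] 0.08551068262460133 0.85
44.88632405190259 -28.9113936267987schema error: expected keys dx, dy, dz, wx, wy, wz, claw
schema error: expected keys dx, dy, dz, wx, wy, wz, claw
```

View pics/w1.png

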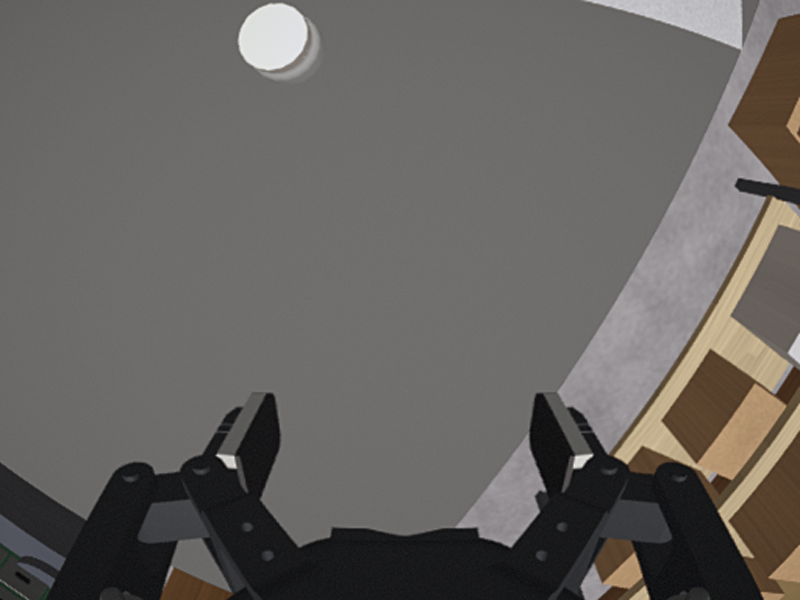

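The call was refused because every row needs all seven keys, so the arm has not moved. The wrist picture only shows the jar at (275,37) and the open fingers.

```bash
python3 -m handwheel '[{"dx":5,"dy":-3.2,"dz":0,"wx":0,"wy":0,"wz":0,"claw":0},{"dx":5,"dy":-3.2,"dz":0,"wx":0,"wy":0,"wz":0,"claw":0},{"dx":5,"dy":-3.2,"dz":0,"wx":0,"wy":0,"wz":0,"claw":0},{"dx":5,"dy":-3.2,"dz":0,"wx":0,"wy":0,"wz":0,"claw":0},{"dx":5,"dy":-3.2,"dz":0,"wx":0,"wy":0,"wz":0,"claw":0},{"dx":5,"dy":-3.2,"dz":0,"wx":0,"wy":0,"wz":0,"claw":0},{"dx":5,"dy":-3.2,"dz":0,"wx":0,"wy":0,"wz":0,"claw":0},{"dx":5,"dy":-3.2,"dz":0,"wx":0,"wy":0,"wz":0,"claw":0}]' 20
python3 -m handwheel '[{"dx":0,"dy":0,"dz":0,"wx":0,"wy":0,"wz":0.14,"claw":0},{"dx":0,"dy":0,"dz":0,"wx":0,"wy":0,"wz":0.14,"claw":0},{"dx":0,"dy":0,"dz":0,"wx":0,"wy":0,"wz":0.14,"claw":0},{"dx":0,"dy":0,"dz":0,"wx":0,"wy":0,"wz":0.147,"claw":0},{"dx":0,"dy":0,"dz":4,"wx":0,"wy":0,"wz":0,"claw":0},{"dx":0,"dy":0,"dz":0,"wx":0,"wy":0,"wz":0,"claw":0}]'
python3 - <<'E'
from h import *
s=monitor.observe();T=s["position"];a=s["tool_rot"][2]
print(T,s["tool_rot"],s["force"],s["grip_width"],s["clock"])
tx=np.array([np.cos(a),np.sin(a)]);ty=np.array([np.sin(a),-np.cos(a)])
d=np.array([.552,-.098])-T[:2];print(d@tx*100,d@ty*100)
E
```

```text
clock: 1.95
position: [0.5241, -0.1479, 0.2316]
tool_rot: [3.141, -0.0, 0.467]
force: [0.6, -0.7, -1.3]
grip_width: -0.0003
finger_force: 0.0
clock: 2.7
position: [0.522, -0.1492, 0.1896]
tool_rot: [-3.141, 0.004, -0.1]
force: [0.8, 0.7, -0.6]
grip_width: 0.0001
finger_force: 0.0
[ 0.52200602 -0.14915873  0.18963996] [-3.14121384  0.00398356 -0.09973597] [ 0.82852674  0.65287319 -0.60792113] 0.00014326584128546748 2.7
2.4751012403085966 -5.389101633821788
```

```bash
cat >> h.py <<'E'
def fish(f,u,v,z):
    R=np.array(f["R"]);t=np.array(f["t"]);F=192/np.tan(np.radians(f["fovy"])/2)
    x,y=u-f["cx"],v-f["cy"];r=np.hypot(x,y);th=r/F
    d=R.T@np.array([x/r*np.sin(th),y/r*np.sin(th),np.cos(th)]);c=-R.T@t
    return c+d*(z-c[2])/d[2]
E
python3 - <<'E'
from h import *
f=optics.grab_frame("wrist");im=f["frame"].copy()
print(f["fovy"],-np.array(f["R"]).T@np.array(f["t"]))
for n,z in[("cap_top",.052),("slider",.062),("stop_face",.05),("rail",.022)]:
    for m in optics.masks_of(n,"wrist")[:1]:
        ys,xs=np.nonzero(m["region"]);P=np.array([fish(f,x,y,z)[:2] for x,y in zip(xs,ys)],dtype=np.float32)
        r=cv2.minAreaRect(P);print(n,m["p"],m["rect"],r,P.mean(0))
        cs,_=cv2.findContours(m["region"].astype(np.uint8),0,2);cv2.drawContours(im,cs,-1,(0,0,255),1)
cv2.imwrite("pics/w2.png",cv2.resize(im,(800,600)))
E
```

```text
65.70646984690485 [ 0.60611322 -0.15749696  0.33070079]
cap_top 0.75 [158.6, 222.1, 74.9, 33.0] ((0.46877172589302063, -0.07536063343286514), (0.08375237137079239, 0.03548245131969452), 79.90995788574219) [ 0.46907812 -0.07673152]
slider 0.56 [156.2, 118.1, 96.5, 75.8] ((0.5553929805755615, -0.10079652070999146), (0.09197920560836792, 0.06586260348558426), 84.86688995361328) [ 0.55790436 -0.10300355]
stop_face 0.62 [33.1, 138.3, 34.5, 55.8] ((0.5727939605712891, 0.09587845206260681), (0.060926418751478195, 0.06664440780878067), 81.20697784423828) [0.5717047  0.08973057]
rail 0.66 [0.9, 87.6, 327.3, 113.2] ((0.5656012296676636, 0.003144875168800354), (0.4558410346508026, 0.12274126708507538), 84.80379486083984) [ 0.5583226  -0.04582865]
```

View pics/w2.png

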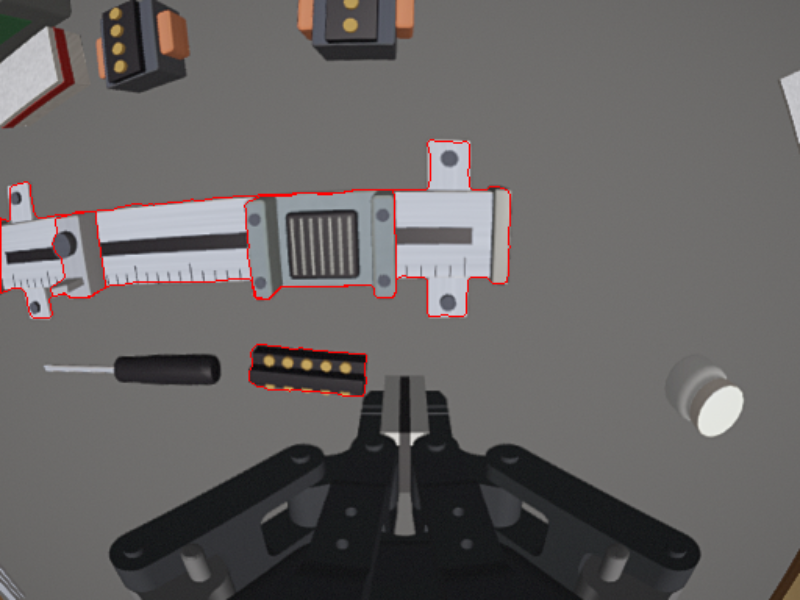

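The wrist view shows the slider at (322,245), and its mask measures 92 x 66 mm, which fits. The "cap_top" detection is actually the terminal strip at (308,370), so I reject it. The ribbed cap itself is visible at (322,245), and I'll move above it now.

```bash
python3 -m handwheel '[{"dx":1.3,"dy":-3,"dz":0,"wx":0,"wy":0,"wz":-0.01,"claw":0},{"dx":1.4,"dy":-3,"dz":0,"wx":0,"wy":0,"wz":0,"claw":0},{"dx":0,"dy":0,"dz":4,"wx":0,"wy":0,"wz":0,"claw":0},{"dx":0,"dy":0,"dz":4,"wx":0,"wy":0,"wz":0,"claw":0},{"dx":0,"dy":0,"dz":3,"wx":0,"wy":0,"wz":0,"claw":0},{"dx":0,"dy":0,"dz":0,"wx":0,"wy":0,"wz":0,"claw":0}]'
python3 - <<'E'
from h import *
f=optics.grab_frame("wrist");print(fish(f,206.1,156.8,.052))
cv2.imwrite("pics/w3.png",cv2.resize(f["frame"],(800,600)))
m=optics.masks_of("slider","wrist")
print([(a["p"],a["rect"]) for a in m])
s=monitor.observe();print(s["position"],s["tool_rot"],s["force"])
E
```

```text
clock: 3.7
position: [0.5552, -0.0923, 0.0805]
tool_rot: [-3.142, 0.002, -0.09]
force: [0.5, 0.5, 1.0]
grip_width: -0.0003
finger_force: 0.0
[ 0.60700272 -0.06575879  0.052     ]
[(0.96, [196.0, 172.1, 151.5, 111.4])]
[ 0.55654004 -0.09250163  0.08263593] [ 3.14158970e+00 -1.24919629e-03 -9.03468464e-02] [-0.12994405 -0.00551998  1.43064403]
```

View pics/w3.png

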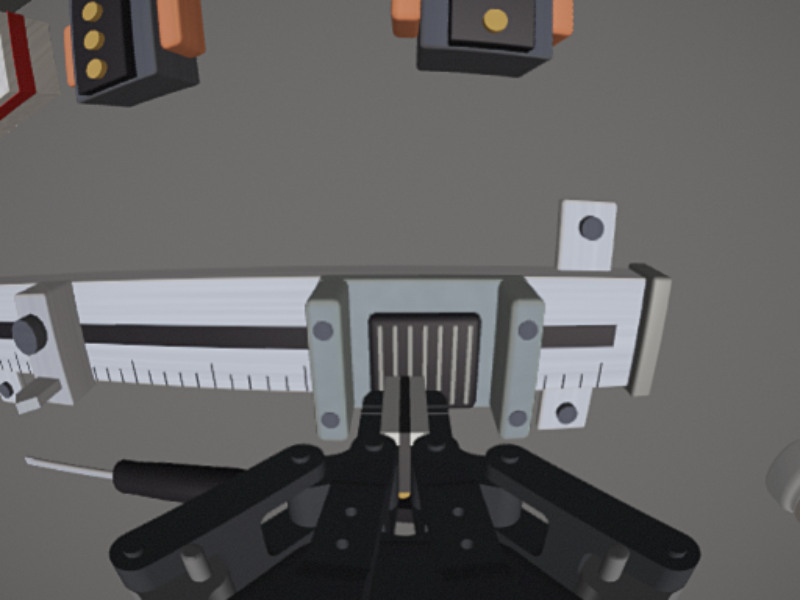

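The tips at (405,380) sit above the ribbed cap (370–480), clear of both cheeks and about 8 mm ahead of the centre. I'll descend in steps.

```bash
python3 -m handwheel '[{"dx":0,"dy":0,"dz":1.3,"wx":0,"wy":0,"wz":0,"claw":0},{"dx":0,"dy":0,"dz":1.3,"wx":0,"wy":0,"wz":0,"claw":0},{"dx":0,"dy":0,"dz":0.3,"wx":0,"wy":0,"wz":0,"claw":0},{"dx":0,"dy":0,"dz":0,"wx":0,"wy":0,"wz":0,"claw":0}]'
python3 -m handwheel '[{"dx":0,"dy":0,"dz":0.2,"wx":0,"wy":0,"wz":0,"claw":0},{"dx":0,"dy":0,"dz":0.2,"wx":0,"wy":0,"wz":0,"claw":0},{"dx":0,"dy":0,"dz":0,"wx":0,"wy":0,"wz":0,"claw":0}]'
```

```text
clock: 4.3
position: [0.5557, -0.0923, 0.0521]
tool_rot: [-3.142, 0.001, -0.09]
force: [0.5, -0.0, 0.1]
grip_width: 0.0
finger_force: 0.0
clock: 4.68
position: [0.5561, -0.0924, 0.0485]
tool_rot: [3.142, -0.001, -0.09]
force: [0.1, 0.0, 5.3]
grip_width: -0.0001
finger_force: 2.8
```

```bash
python3 -m handwheel '[{"dx":0,"dy":0,"dz":0.25,"wx":0,"wy":0,"wz":0,"claw":0},{"dx":0,"dy":0,"dz":0.25,"wx":0,"wy":0,"wz":0,"claw":0},{"dx":0,"dy":0,"dz":0,"wx":0,"wy":0,"wz":0,"claw":0}]'
```

```text
clock: 5.05
position: [0.5561, -0.0924, 0.0436]
tool_rot: [-3.142, -0.001, -0.09]
force: [-1.3, 0.3, 8.6]
grip_width: 0.0002
finger_force: 4.3
```

```bash
python3 -m handwheel '[{"dx":0,"dy":-0.5,"dz":0,"wx":0,"wy":0,"wz":0,"claw":0},{"dx":0,"dy":-0.5,"dz":0,"wx":0,"wy":0,"wz":0,"claw":0},{"dx":0,"dy":-0.5,"dz":0,"wx":0,"wy":0,"wz":0,"claw":0},{"dx":0,"dy":-0.5,"dz":0,"wx":0,"wy":0,"wz":0,"claw":0}]'
python3 -m handwheel '[{"dx":0,"dy":-0.8,"dz":0,"wx":0,"wy":0,"wz":0,"claw":0},{"dx":0,"dy":-1,"dz":0,"wx":0,"wy":0,"wz":0,"claw":0},{"dx":0,"dy":-1,"dz":0,"wx":0,"wy":0,"wz":0,"claw":0},{"dx":0,"dy":-1,"dz":0,"wx":0,"wy":0,"wz":0,"claw":0},{"dx":0,"dy":-1,"dz":0,"wx":0,"wy":0,"wz":0,"claw":0},{"dx":0,"dy":-1,"dz":0,"wx":0,"wy":0,"wz":0,"claw":0},{"dx":0,"dy":-1,"dz":0,"wx":0,"wy":0,"wz":0,"claw":0},{"dx":0,"dy":-0.5,"dz":0,"wx":0,"wy":0,"wz":0,"claw":0}]'
python3 - <<'E'
from h import *
f=optics.grab_frame("wrist");cv2.imwrite("pics/w4.png",cv2.resize(f["frame"],(800,600)))
E
```

```text
clock: 5.55
position: [0.5579, -0.0726, 0.0437]
tool_rot: [3.141, -0.001, -0.09]
force: [-1.9, -1.6, 8.9]
grip_width: 0.0001
finger_force: 4.3
clock: 6.55
position: [0.5644, 0.0007, 0.0437]
tool_rot: [-3.142, -0.0, -0.09]
force: [-1.9, -1.2, 8.6]
grip_width: 0.0002
finger_force: 4.3
```

View pics/w4.png

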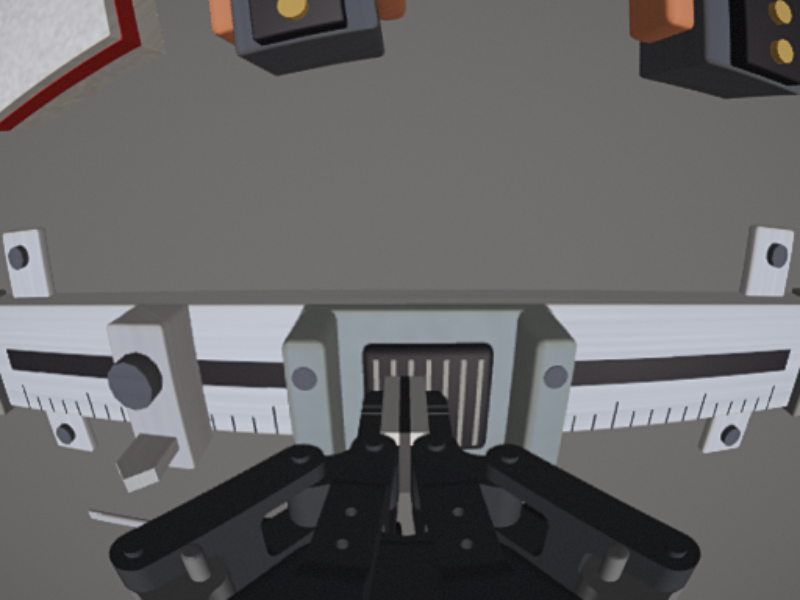

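The slider has ridden along on the cap's friction, and the stop at (150,385) is about 4 cm ahead of the cheek at (300,380). I'll continue more slowly.

```bash
python3 -m handwheel '[{"dx":0,"dy":-0.5,"dz":0,"wx":0,"wy":0,"wz":0,"claw":0},{"dx":0,"dy":-0.5,"dz":0,"wx":0,"wy":0,"wz":0,"claw":0},{"dx":0,"dy":-0.5,"dz":0,"wx":0,"wy":0,"wz":0,"claw":0},{"dx":0,"dy":-0.5,"dz":0,"wx":0,"wy":0,"wz":0,"claw":0},{"dx":0,"dy":-0.5,"dz":0,"wx":0,"wy":0,"wz":0,"claw":0},{"dx":0,"dy":-0.5,"dz":0,"wx":0,"wy":0,"wz":0,"claw":0},{"dx":0,"dy":-0.3,"dz":0,"wx":0,"wy":0,"wz":0,"claw":0},{"dx":0,"dy":-0.2,"dz":0,"wx":0,"wy":0,"wz":0,"claw":0}]'
python3 -m handwheel '[{"dx":0,"dy":-0.2,"dz":0,"wx":0,"wy":0,"wz":0,"claw":0},{"dx":0,"dy":-0.2,"dz":0,"wx":0,"wy":0,"wz":0,"claw":0},{"dx":0,"dy":-0.2,"dz":0,"wx":0,"wy":0,"wz":0,"claw":0}]'
python3 -m handwheel '[{"dx":0,"dy":-0.2,"dz":0,"wx":0,"wy":0,"wz":0,"claw":0},{"dx":0,"dy":-0.2,"dz":0,"wx":0,"wy":0,"wz":0,"claw":0}]'
```

```text
clock: 7.6
position: [0.5674, 0.0352, 0.0437]
tool_rot: [3.142, -0.0, -0.09]
force: [-2.2, -1.5, 8.5]
grip_width: -0.0001
finger_force: 4.3
clock: 7.98
position: [0.568, 0.041, 0.0437]
tool_rot: [3.141, -0.0, -0.09]
force: [-2.2, -2.0, 8.0]
grip_width: 0.0003
finger_force: 4.3
clock: 8.22
position: [0.5683, 0.045, 0.0437]
tool_rot: [3.141, -0.0, -0.09]
force: [-2.7, -0.4, 9.1]
grip_width: -0.0
finger_force: 4.3
```

```bash
python3 -m handwheel '[{"dx":0,"dy":-0.2,"dz":0,"wx":0,"wy":0,"wz":0,"claw":0},{"dx":0,"dy":-0.2,"dz":0,"wx":0,"wy":0,"wz":0,"claw":0}]'
python3 -m handwheel '[{"dx":0,"dy":-0.2,"dz":0,"wx":0,"wy":0,"wz":0,"claw":0},{"dx":0,"dy":-0.2,"dz":0,"wx":0,"wy":0,"wz":0,"claw":0}]'
python3 - <<'E'
from h import *
f=optics.grab_frame("wrist");cv2.imwrite("pics/w5.png",cv2.resize(f["frame"],(800,600)))
E
```

```text
clock: 8.48
position: [0.5686, 0.0487, 0.0436]
tool_rot: [3.141, -0.0, -0.09]
force: [-2.6, -5.9, 8.4]
grip_width: -0.0002
finger_force: 4.3
clock: 8.72
position: [0.5693, 0.0519, 0.0437]
tool_rot: [3.141, -0.001, -0.091]
force: [-0.6, -5.4, 7.4]
grip_width: -0.0001
finger_force: 4.3
```

View pics/w5.png

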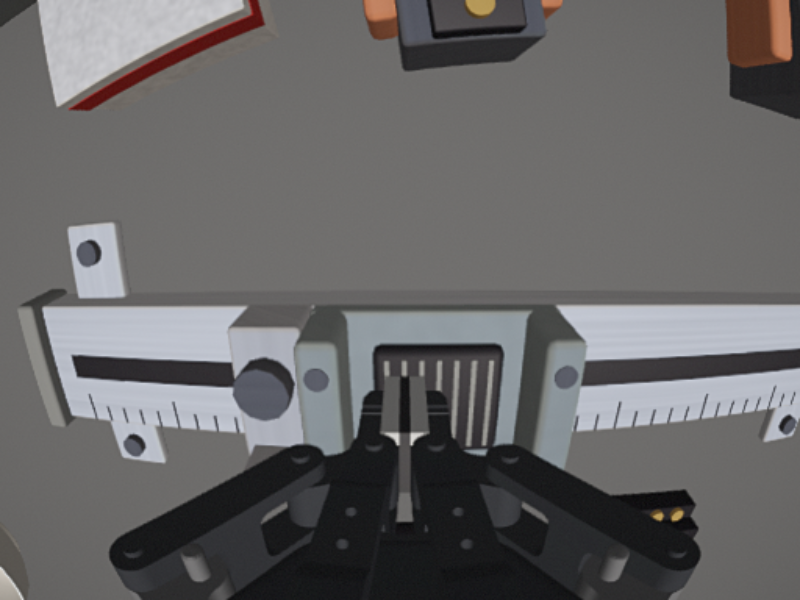

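The slider's cheek at (315,380) is against the stop at (265,385). The drag force has risen to about 5.5 N with the fingers slipping on the cap. I'll push on gently to the cheek to confirm.

```bash
python3 -m handwheel '[{"dx":0,"dy":-0.15,"dz":0,"wx":0,"wy":0,"wz":0,"claw":0},{"dx":0,"dy":-0.15,"dz":0,"wx":0,"wy":0,"wz":0,"claw":0},{"dx":0,"dy":0,"dz":0,"wx":0,"wy":0,"wz":0,"claw":0}]'
python3 -m handwheel '[{"dx":0,"dy":-0.1,"dz":0,"wx":0,"wy":0,"wz":0,"claw":0},{"dx":0,"dy":-0.1,"dz":0,"wx":0,"wy":0,"wz":0,"claw":0},{"dx":0,"dy":0,"dz":0,"wx":0,"wy":0,"wz":0,"claw":0}]'
```

```text
clock: 9.15
position: [0.5697, 0.0551, 0.0438]
tool_rot: [3.141, -0.001, -0.091]
force: [0.0, -4.4, 8.4]
grip_width: 0.0001
finger_force: 4.3
clock: 9.52
position: [0.5698, 0.057, 0.0438]
tool_rot: [3.141, -0.001, -0.091]
force: [-0.8, -5.7, 8.7]
grip_width: -0.0005
finger_force: 4.2
```

The fingers slipped another 5 mm at a constant force, so the slider is blocked by the stop. I'll lift straight up.

```bash
python3 -m handwheel '[{"dx":0,"dy":0,"dz":-0.4,"wx":0,"wy":0,"wz":0,"claw":0},{"dx":0,"dy":0,"dz":-0.6,"wx":0,"wy":0,"wz":0,"claw":0},{"dx":0,"dy":0,"dz":-2,"wx":0,"wy":0,"wz":0,"claw":0},{"dx":0,"dy":0,"dz":-4,"wx":0,"wy":0,"wz":0,"claw":0},{"dx":0,"dy":0,"dz":-4,"wx":0,"wy":0,"wz":0,"claw":0},{"dx":0,"dy":0,"dz":0,"wx":0,"wy":0,"wz":0,"claw":0}]'
python3 - <<'E'
from h import *
f=optics.grab_frame("wrist");cv2.imwrite("pics/w6.png",cv2.resize(f["frame"],(800,600)))
E
```

```text
clock: 10.28
position: [0.5708, 0.0584, 0.1561]
tool_rot: [-3.14, -0.004, -0.09]
force: [0.4, 0.1, -0.9]
grip_width: -0.0002
finger_force: 0.0
```

View pics/w6.png

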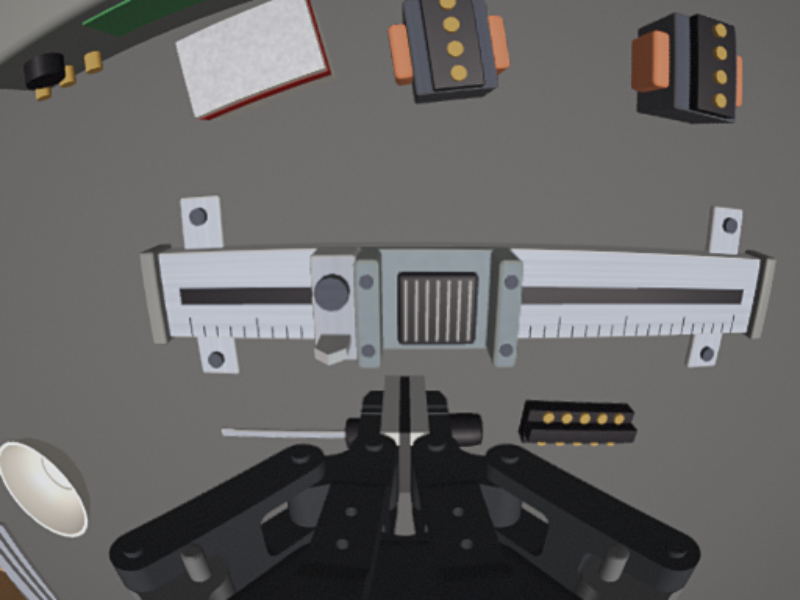

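The slider at (437,300) is flush against the stop at (332,300), with no gap at (357,300). The cap is up, nothing else has moved, and the gripper is clear.

```bash
python3 -c "
from h import *
print(job_done())"
```

```text
the job is handed in; nothing more can be done
None
```

The slider was pushed with its cap pressed until it met the marked stop, then released; the last picture shows it flush there with the cap up and nothing else moved, and the job is handed in (no verdict was returned).

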